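# Put the loop tool and the needle tool away in the tool tray

## Task

Put the two clay tools away in the wooden tool tray: the wire-loop tool in the long empty bay across the tray's front, and the needle tool in the shorter empty bay that runs at right angles to it. Lay each flat on the bay's floor, wholly inside, along the middle of its bay (either way round), and leave the brush lying where it is.

Things in the scene. Friction and masses are not known exactly. Their poses are not given: they have to be found in the camera images.
- tray: Fixed wooden tray 268 (x) x 240 (y) x 18 mm high, floor 4 mm thick; origin under its centre, z up. Long bay: at its -x edge (front), inside 230 (along y) x 70 mm, centre x -94, y 0 mm in the tray's frame. Short bay: at its -y edge, inside 184 (along x) x 70 mm, centre x +37, y -80 mm. The other two bays, at +x +y, are taken by a dark wooden rib and a 24 mm high tape roll.
- loop_tool: Clay loop tool, slim wooden handle with a flat wire loop at one end, lying flat on the table: 190 mm long (its own y), 27 wide at the loop, 12 high, 20 g. Origin at half its length on the underside, z up. The handle (12 mm wide) runs from y = -23 to +95 mm, best gripped at its middle, y = +36; the loop is at the -y end.
- needle: Needle tool, short slim wooden handle with a thin steel needle at one end, lying flat on the table: 145 mm long (its own y), 9 wide, 10 high, 16 g. Origin at half its length on the underside, z up. The handle runs from y = -17 to +72 mm, best gripped at its middle, y = +28; the needle is at the -y end.
- brush: Bystander: paint brush with a slim handle, 190 mm long (its own y), 11 wide, 12 high; origin at half its length on the underside. Not to be moved. Brush and two tools lie roughly along the world's x axis, about 110 mm apart, in any order.
There are look-alikes about, which are no part of the job. What is shaped like the needle but orange or turquoise is not meant.

How it is judged (in metres and radians):
At the end, for the whole second after the job is handed in: The loop tool lies at rest and flat on the floor of the long bay, its middle within 22 mm across and 19 mm along of the bay's centre; the needle tool lies likewise in the short bay, within 25 mm across and 19 mm along of its centre; both in line with their bays within 12 degrees, either way round (x of loop_tool in the frame of tray between -0.116 and -0.072 m and y of loop_tool in the frame of tray between -0.019 and 0.019 m and z of each of loop_tool, needle in the frame of tray below 0.008 m and angle between the y axis of loop_tool and the y axis of tray, either way round below 0.21 rad and angle between each of loop_tool, needle's own z axis and vertical below 0.1 rad and linear speed of each of loop_tool, needle below 0.02 m/s and x of needle in the frame of tray between 0.018 and 0.056 m and y of needle in the frame of tray between -0.105 and -0.055 m and angle between the y axis of needle and the x axis of tray, either way round below 0.21 rad); the robot touches nothing.
It fails at once if the brush is moved more than 30 mm (distance of brush from where it was at the start of the episode above 0.03 m).
It also fails if it takes over 59 s, if anything falls off the work surface, if the arm or the gripper's body presses on something with over 40 N, if the wrist force passes 120 N, or if a joint passes its speed limit or range.

## Robot

A 6-joint arm with a two-finger parallel gripper is mounted at the origin on a cart in front of the work surface, level with it; the furniture and walls round the work are solid. World frame = base frame: x ahead of the robot, y to its left, z up, the work surface at z = 0. Lengths are in m, angles in degrees, forces in N, time in s.
With the tool pointing down it reaches from about 0.35 to 0.775 m from the base axis. Payload 7.3 kg.
Tool frame: the origin (TCP) lies between the finger pads; the fingertips stand 17 mm ahead of it and the grasp point (between the pads) lies 2 mm behind it (bot.tcp_to_tips is the distance from the TCP to the fingertips, in m); z points along the fingers, y is the direction in which the jaws open and shut (so a half turn about z gives the same grasp; the last joint's range is limited). The gripper opens to 92 mm and grips with 3 to 60 N. Pads are 19 mm wide; open, the fingers measure 130 mm over their backs; the gripper's body (75 mm by 190 mm) begins 47 mm behind the grasp point.
Start: joints at [60.905, 19.595, 87.324, -0, 73.075, -8.365], TCP at [0.186, 0.491, 0.244] pointing down, gripper open.
Joint ranges: [-145.02, 145.02], [-44.19, 115.74], [2.07, 154.8], [-57.11, 237.11], [16.16, 152.29], [-177.93, 177.93]. Speed limits (degrees/s): [147.25, 147.25, 180, 180, 180, 180].

## Interface

Orientations are given as a 3x3 rotation matrix whose columns are the frame's x, y, z axes.
In Python, from plant import monitor, eyes, sign_off, bot gives the robot as it stands.
- The arm moves only by the tool servo_tool, never from a script. Its argument "commands" is a list of rows, each an object with "slide": the shift along the tool's x, y, z in cm, a list of three; "turn": the turn about the tool's z in rad; "gripper": the closure, from -1 (fully open) to 1 (shut). A call has 1 to 12 rows; each row is the pose to reach, as a shift and turn from the pose commanded when the call began, along the tool's axes at that moment; what a row does not reach only later rows make up. A row lasts 1/12 s, in which the tool goes at most 41.7 mm and 7.16 degrees, less where a joint would pass 70% of its speed; a pose out of reach is approached as far as the arm can. A call with a gripper value outside its range is refused whole. The fingers move at their own pace and stop on an object; "force" is the grip in N (left out, the last holds). Time passes only in rows, so rows that repeat a pose let the fingers close. It gives the time, the measured TCP pose, the force and the opening at its end, in the units of the state.
- monitor.state(): the state, without advancing time (a new reading comes with each control period).
- eyes.grab_frame(name): name is "scene" or "side" or "wrist"; returns the picture (400x640x3 uint8, blue, green, red); there is no depth.
- eyes.calibration(name): a dict with "mtx" (3x3 intrinsics, pixels), "dist_coeffs" ([k1, k2, p1, p2, k3] as OpenCV has them; the pictures are not rectified), "extrinsics" (4x4, takes a point from camera to world coordinates). Camera axes: x right, y up, looking along -z (the intrinsics and any distortion apply to the point x, -y, -z); pixel columns grow to the right and rows downward; lengths in m; the calibration is good to about 2 mm. A picture is of the moment at which its call begins: read the wrist's pose just before it. calibration takes no time and is no camera call; for the wrist camera it gives the pose at the moment of the call.
- sign_off(): hands the job in, once; it reports no verdict.
The state is a dict: "clock": time; "joint_pos": joint angles; "qvel": joint speeds; "tau": joint torques, N m; "ee_pos": TCP position; "orientation": TCP orientation; "contact_force": force on the tool from outside, world axes, zero at the start; "ft_torque": the same for the moment, N m; "width": finger opening in m.
Only numpy, scipy, OpenCV 4.12 (cv2) and the standard library are available. Lean on these libraries where they do the work, as an engineer would, in place of code of your own. Each camera call takes 0.05 s, during which the arm holds its last target. There are 200 camera calls.

## Working session

There is one attempt and no reset: what is moved stays moved. The work goes in short steps, Python scripts to look and compute and a tool call to move; the robot and the scene stay as the last step left them, time stands still between calls to the robot, and variables do not carry over. Pictures are saved under pics/ and viewed, about 8 in all and at most 12, crops included, and the job is handed in when it is done.

Besides the shell and the picture viewer there is one more tool, called after "Request:" as name([rows], argument=value, ...), one row to a line, values as JSON. servo_tool: Moves the arm, as the interface text tells. Its arguments: {"type":"object","properties":{"commands":{"type":"array"},"force":{"type":"number"}},"required":["commands"]}

```bash
mkdir -p pics
cat > h.py <<'E'
import numpy as np, cv2
from plant import monitor, eyes, sign_off, bot
def ray(c,px):
    K=np.array(c["mtx"]);d=np.array(c["dist_coeffs"]);E=np.array(c["extrinsics"])
    p=cv2.undistortPoints(np.array(px,float).reshape(-1,1,2),K,d).reshape(-1,2)
    v=np.c_[p[:,0],-p[:,1],-np.ones(len(p))]@E[:3,:3].T
    return E[:3,3],v
def w(c,px,z):
    o,v=ray(c,px); return o+v*((z-o[2])/v[:,2])[:,None]
def proj(c,P):
    K=np.array(c["mtx"]);d=np.array(c["dist_coeffs"]);E=np.array(c["extrinsics"])
    q=(np.array(P,float)-E[:3,3])@E[:3,:3]; q=q*[1,-1,-1]
    return cv2.projectPoints(q,np.zeros(3),np.zeros(3),K,d)[0].reshape(-1,2)
E
python3 - <<'E'
from h import *
for n in("scene","side","wrist"):
    c=eyes.calibration(n); print(n,np.round(c["extrinsics"],3).tolist(),np.round(c["mtx"],0).tolist())
    cv2.imwrite(f"pics/{n}0.png",eyes.grab_frame(n))
s=monitor.state();print(s["clock"],np.round(s["orientation"],3).tolist(),s["ee_pos"],s["width"])
E
```

```text
scene [[0.416, 0.66, -0.626, -0.131], [-0.909, 0.292, -0.296, -0.366], [-0.013, 0.692, 0.721, 0.76], [0.0, 0.0, 0.0, 1.0]] [[453.0, 0.0, 320.0], [0.0, 453.0, 201.0], [0.0, 0.0, 1.0]]
side [[-0.956, 0.179, -0.233, 0.235], [-0.293, -0.622, 0.726, 0.766], [-0.015, 0.762, 0.647, 0.774], [0.0, 0.0, 0.0, 1.0]] [[480.0, 0.0, 314.0], [0.0, 480.0, 197.0], [0.0, 0.0, 1.0]]
wrist [[0.355, -0.89, -0.285, 0.109], [0.935, 0.337, 0.11, 0.52], [-0.002, -0.306, 0.952, 0.384], [0.0, 0.0, 0.0, 1.0]] [[282.0, 0.0, 323.0], [0.0, 282.0, 198.0], [0.0, 0.0, 1.0]]
0.15 [[-0.935, 0.354, -0.001], [0.354, 0.935, -0.001], [0.0, -0.001, -1.0]] [0.18569806 0.49077863 0.2432082 ] 0.09182870411958549
```

View pics/scene0.png

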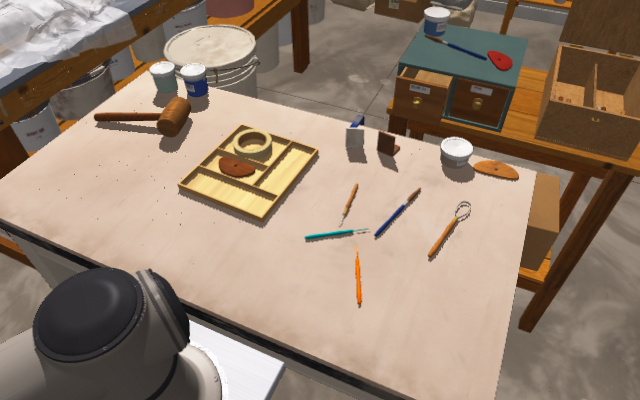

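View pics/side0.png

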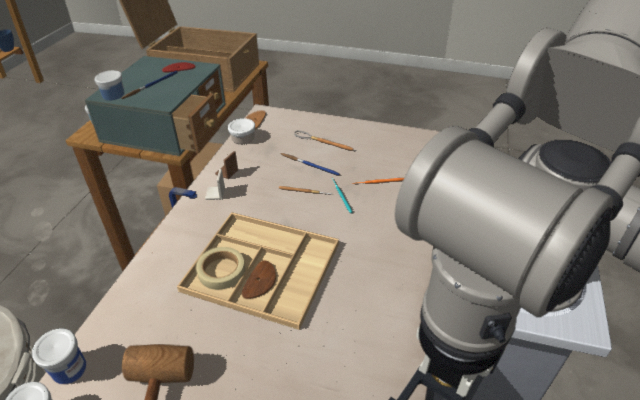

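Scene view: the wood-brown slim tool at about (347,205) fits the needle. The turquoise tool (336,235) and the orange one (358,278) are the look-alikes. The loop tool is at (449,230), the blue brush at (398,212), and the tray corners are (243,126), (318,152), (262,218) and (180,184). I'll confirm with one enlarged crop.

Run:
```python
import cv2,numpy as np
a=cv2.imread("pics/scene0.png")[170:270,320:480];b=cv2.imread("pics/scene0.png")[115:230,170:330]
a=cv2.resize(a,None,fx=5,fy=5,interpolation=cv2.INTER_CUBIC)[:, :800]
cv2.imwrite("pics/crop1.png",a)
```

```text
(no output)
```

View pics/crop1.png

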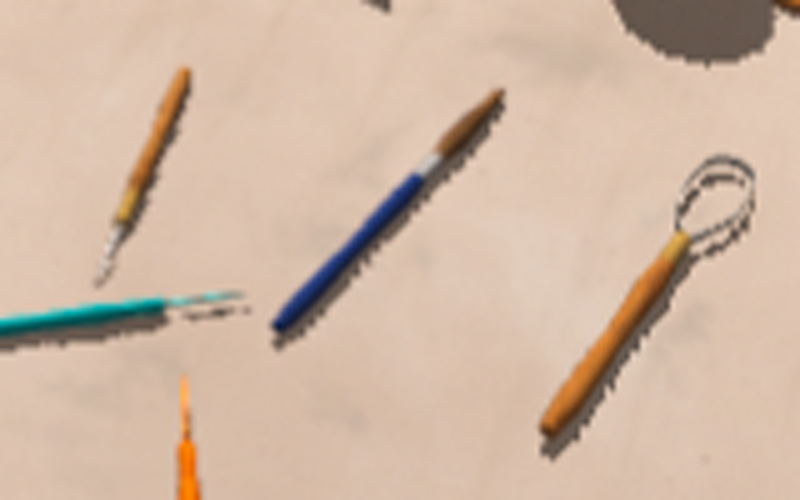

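The crop confirms it. The brown wooden needle tool runs from butt (357,184) to ferrule (344,214), distinct from the turquoise and orange tools. The loop tool's handle runs (430,256) to (456,218).

Run:
```python
from h import *
c=eyes.calibration("scene");d=eyes.calibration("side")
N=w(c,[(357.2,184.4),(344.4,214)],.006);L=w(c,[(429.8,256),(456.4,218)],.006);B=w(c,[(375.6,235.6),(420,189)],.006)
for n,P in(("needle",N),("loop",L),("brush",B)):
    v=P[1]-P[0]; print(n,P.round(3).tolist(),"mid",P.mean(0).round(3),np.linalg.norm(v).round(3),np.degrees(np.arctan2(v[1],v[0])).round(1))
T=w(c,[(243,126),(318,152),(262,218),(180,184)],.018);print(T.round(3).tolist(),T.mean(0))
S=w(d,[(235,215),(341,240),(299,325),(179,289)],.018);print(S.round(3).tolist(),S.mean(0))
print(w(d,[(279,188),(318,193),(354,150),(313,138)],.006).round(3).tolist())
```

```text
needle [[0.609, -0.115, 0.006], [0.509, -0.124, 0.006]] mid [ 0.559 -0.119  0.006] 0.101 -175.2
loop [[0.472, -0.329, 0.006], [0.598, -0.356, 0.006]] mid [ 0.535 -0.343  0.006] 0.129 -11.8
brush [[0.478, -0.209, 0.006], [0.655, -0.256, 0.006]] mid [ 0.566 -0.233  0.006] 0.183 -15.1
[[0.685, 0.247, 0.018], [0.668, 0.015, 0.018], [0.414, 0.033, 0.018], [0.429, 0.266, 0.018]] [0.54915347 0.14019339 0.018     ]
[[0.667, 0.03, 0.018], [0.407, 0.04, 0.018], [0.426, 0.277, 0.018], [0.685, 0.266, 0.018]] [0.54636452 0.1531521  0.018     ]
[[0.608, -0.106, 0.006], [0.507, -0.115, 0.006], [0.464, -0.323, 0.006], [0.592, -0.349, 0.006]]
```

Request:
servo_tool([
  {"slide": [-43, -31, 4], "turn": -0.45, "gripper": -1},
  {"slide": [-43, -31, 4], "turn": -0.45, "gripper": -1},
  {"slide": [-43, -31, 4], "turn": -0.45, "gripper": -1},
  {"slide": [-43, -31, 4], "turn": -0.45, "gripper": -1},
  {"slide": [-43, -31, 4], "turn": -0.45, "gripper": -1},
  {"slide": [-43, -31, 4], "turn": -0.45, "gripper": -1},
  {"slide": [-43, -31, 4], "turn": -0.45, "gripper": -1},
  {"slide": [-43, -31, 4], "turn": -0.45, "gripper": -1},
  {"slide": [-43, -31, 4], "turn": -0.45, "gripper": -1},
  {"slide": [-43, -31, 4], "turn": -0.45, "gripper": -1},
  {"slide": [-43, -31, 4], "turn": -0.45, "gripper": -1},
  {"slide": [-43, -31, 4], "turn": -0.45, "gripper": -1},
])

```text
clock: 1.15
ee_pos: [0.4524, 0.087, 0.2072]
orientation: [[-0.996, -0.088, 0.0], [-0.088, 0.996, 0.0], [-0.0, 0.0, -1.0]]
contact_force: [0.2, 0.8, -0.8]
width: 0.0918
```

Request:
servo_tool([
  {"slide": [0, 0, 0], "turn": 0, "gripper": -1},
  {"slide": [0, 0, 0], "turn": 0, "gripper": -1},
  {"slide": [0, 0, 0], "turn": 0, "gripper": -1},
  {"slide": [0, 0, 0], "turn": 0, "gripper": -1},
])

```text
clock: 1.48
ee_pos: [0.451, 0.0901, 0.2073]
orientation: [[-0.996, -0.089, -0.001], [-0.089, 0.996, 0.0], [0.001, 0.0, -1.0]]
contact_force: [0.2, -0.2, 0.8]
width: 0.0919
```

Run:
```python
from h import *
import pickle
c=eyes.calibration("wrist");f=eyes.grab_frame("wrist");pickle.dump(c,open("c1.pkl","wb"))
cv2.imwrite("pics/w1.png",f);cv2.imwrite("pics/w1b.png",cv2.resize(f,(800,500),interpolation=cv2.INTER_CUBIC))
s=monitor.state();print(s["clock"],np.round(s["orientation"],3).tolist(),s["ee_pos"])
```

```text
1.5333 [[-0.996, -0.09, -0.0], [-0.09, 0.996, 0.0], [0.0, 0.0, -1.0]] [0.45106007 0.09029335 0.20745258]
```

View pics/w1b.png

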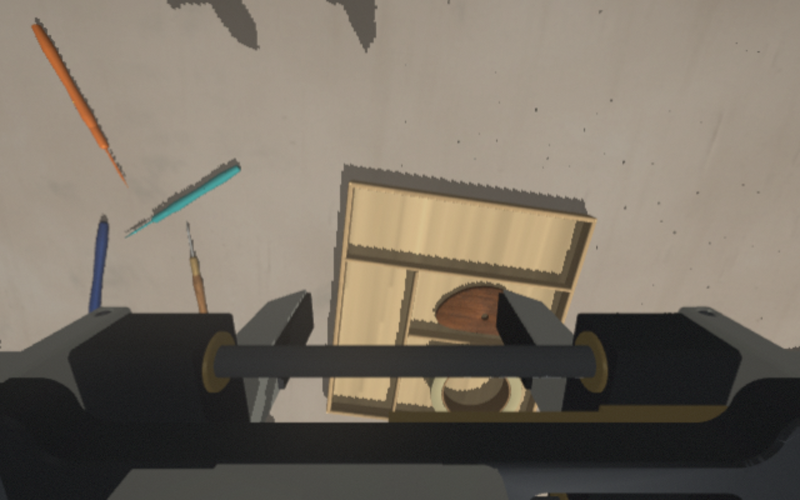

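Wrist view: the tray's front corners are at (350,180) and (595,217), the back-right corner at (328,411). The needle tool is at (188,223) to (202,312), partly hidden by the gripper.

Run:
```python
from h import *
import pickle
c=pickle.load(open("c1.pkl","rb"))
T=w(c,np.array([(350,181),(595,217),(328,411)])/1.25,.018);print(T.round(4).tolist(), np.linalg.norm(T[1]-T[0]),np.linalg.norm(T[2]-T[0]))
for a,b in((0,1),(0,2)): v=T[b]-T[a];print(np.degrees(np.arctan2(v[1],v[0])))
print("ctr",(T[1]+T[2])/2)
print(w(c,np.array([(188,223),(193,258),(201,312)])/1.25,.006).round(4))
print(w(c,np.array([(240,163),(128,235),(104,217)])/1.25,.006).round(4))
d=eyes.calibration("scene")
o1,v1=ray(c,np.array([(350,181),(595,217),(328,411)])/1.25)
o2,v2=ray(d,[(262,218),(180,184),(318,152)])
for a,b in zip(v1,v2):
    A=np.c_[a,-b];t=np.linalg.lstsq(A,o2-o1,rcond=None)[0];print((o1+a*t[0]).round(3),(o2+b*t[1]).round(3))
```

```text
[[0.4144, 0.0359, 0.018], [0.4278, 0.2703, 0.018], [0.6791, 0.0216, 0.018]] 0.23475148563955145 0.26506577840966894
86.7322342931242
-3.089730109801014
ctr [0.55343082 0.1459506  0.018     ]
[[ 0.4717 -0.1246  0.006 ]
 [ 0.5087 -0.1231  0.006 ]
 [ 0.5705 -0.1202  0.006 ]]
[[ 0.4084 -0.07    0.006 ]
 [ 0.4896 -0.1858  0.006 ]
 [ 0.4729 -0.2066  0.006 ]]
[0.415 0.036 0.016] [0.416 0.035 0.016]
[0.427 0.269 0.02 ] [0.429 0.266 0.018]
[0.687 0.02  0.01 ] [0.682 0.021 0.005]
```

Request:
servo_tool([
  {"slide": [-9.6, -22, 10.7], "turn": 0.03, "gripper": -1},
  {"slide": [-9.6, -22, 10.7], "turn": 0.03, "gripper": -1},
  {"slide": [-9.6, -22, 10.7], "turn": 0.03, "gripper": -1},
  {"slide": [-9.6, -22, 10.7], "turn": 0.03, "gripper": -1},
  {"slide": [-9.6, -22, 10.7], "turn": 0.03, "gripper": -1},
  {"slide": [-9.6, -22, 10.7], "turn": 0.03, "gripper": -1},
  {"slide": [-9.6, -22, 10.7], "turn": 0.03, "gripper": -1},
  {"slide": [-9.6, -22, 10.7], "turn": 0.03, "gripper": -1},
  {"slide": [-9.6, -22, 10.7], "turn": 0.03, "gripper": -1},
  {"slide": [-9.6, -22, 10.7], "turn": 0.03, "gripper": -1},
  {"slide": [-9.6, -22, 10.7], "turn": 0.03, "gripper": -1},
  {"slide": [-9.6, -22, 10.7], "turn": 0.03, "gripper": -1},
])

```text
clock: 2.53
ee_pos: [0.5668, -0.1201, 0.1014]
orientation: [[-0.998, -0.06, 0.001], [-0.06, 0.998, -0.0], [-0.001, -0.0, -1.0]]
contact_force: [0.8, 0.1, -0.2]
width: 0.0919
```

Run:
```python
from h import *
import pickle
c=eyes.calibration("wrist");f=eyes.grab_frame("wrist");pickle.dump(c,open("c2.pkl","wb"))
g=eyes.grab_frame("side");sc=eyes.grab_frame("scene")
s=monitor.state();print(s["clock"],np.round(s["orientation"],3).tolist(),s["ee_pos"])
print(proj(c,[(.566,-.12,.006),(.6085,-.117,.006),(.508,-.1235,.006)]))
a=cv2.resize(f,(800,500))[100:500]
b=cv2.resize(sc[160:260,300:500],(800,400),interpolation=cv2.INTER_CUBIC)
cv2.imwrite("pics/w2.png",cv2.resize(np.vstack([a,b]),(600,600)))
```

```text
2.6833 [[-0.998, -0.059, 0.001], [-0.059, 0.998, -0.0], [-0.001, -0.0, -1.0]] [ 0.5668679  -0.1209063   0.10098951]
[[324.14429976 204.08152626]
 [324.63057404 247.36703464]
 [324.1146943  137.19225555]]
```

View pics/w2.png

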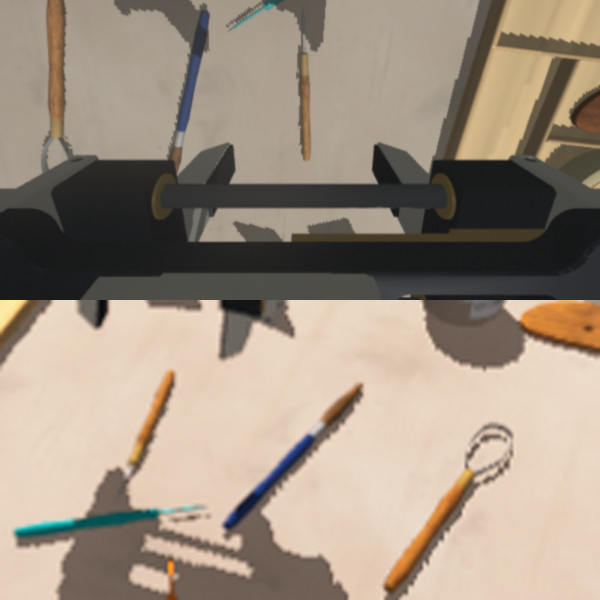

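Wrist close-up: the needle lies centred between the jaws, butt at view (307,158) and ferrule at (305,55), within 3 px of the prediction. Now descend and grip.

Request:
servo_tool([
  {"slide": [0, 0.1, 3], "turn": 0, "gripper": -1},
  {"slide": [0, 0.1, 5.5], "turn": 0, "gripper": -1},
  {"slide": [0, 0.1, 7], "turn": 0, "gripper": -1},
  {"slide": [0, 0.1, 8], "turn": 0, "gripper": -1},
  {"slide": [0, 0.1, 8], "turn": 0, "gripper": -1},
  {"slide": [0, 0.1, 8], "turn": 0, "gripper": 1},
  {"slide": [0, 0.1, 8], "turn": 0, "gripper": 1},
  {"slide": [0, 0.1, 8], "turn": 0, "gripper": 1},
  {"slide": [0, 0.1, 8], "turn": 0, "gripper": 1},
  {"slide": [0, 0.1, 8], "turn": 0, "gripper": 1},
  {"slide": [0, 0.1, 8], "turn": 0, "gripper": 1},
  {"slide": [0, 0.1, 8], "turn": 0, "gripper": 1},
], force=15)

```text
clock: 3.68
ee_pos: [0.5668, -0.1207, 0.0206]
orientation: [[-0.998, -0.058, 0.0], [-0.058, 0.998, -0.0], [-0.0, -0.0, -1.0]]
contact_force: [-0.1, -0.0, 0.2]
width: 0.05
```

Request:
servo_tool([
  {"slide": [0, 0, 0], "turn": 0, "gripper": 1},
  {"slide": [0, 0, 0], "turn": 0, "gripper": 1},
  {"slide": [0, 0, 0], "turn": 0, "gripper": 1},
  {"slide": [0, 0, 0], "turn": 0, "gripper": 1},
  {"slide": [0, 0, 0], "turn": 0, "gripper": 1},
  {"slide": [0, 0, 0], "turn": 0, "gripper": 1},
])

```text
clock: 4.18
ee_pos: [0.5667, -0.1206, 0.0203]
orientation: [[-0.998, -0.058, -0.0], [-0.058, 0.998, 0.0], [0.0, 0.0, -1.0]]
contact_force: [-0.2, 0.0, -1.2]
width: 0.0099
```

Request:
servo_tool([
  {"slide": [0, 0, 0], "turn": 0, "gripper": 1},
  {"slide": [0, 0, 0], "turn": 0, "gripper": 1},
  {"slide": [0, 0, -2], "turn": 0, "gripper": 1},
  {"slide": [0, 0, -5], "turn": 0, "gripper": 1},
  {"slide": [-1, 3, -8], "turn": 0.02, "gripper": 1},
  {"slide": [-2, 6.5, -8], "turn": 0.05, "gripper": 1},
  {"slide": [-3.3, 10, -8], "turn": 0.08, "gripper": 1},
  {"slide": [-4.6, 13.5, -8], "turn": 0.113, "gripper": 1},
  {"slide": [-5.5, 16.5, -8], "turn": 0.113, "gripper": 1},
  {"slide": [-6, 18, -8], "turn": 0.113, "gripper": 1},
  {"slide": [-6, 18, -8], "turn": 0.113, "gripper": 1},
  {"slide": [-6, 18, -8], "turn": 0.113, "gripper": 1},
])

```text
clock: 5.18
ee_pos: [0.616, 0.0633, 0.1001]
orientation: [[-0.999, 0.053, -0.0], [0.053, 0.999, -0.0], [0.0, -0.0, -1.0]]
contact_force: [0.4, 0.1, 0.2]
width: 0.0093
```

Run:
```python
from h import *
import pickle
c=eyes.calibration("wrist");f=eyes.grab_frame("wrist");sc=eyes.grab_frame("scene")
s=monitor.state();print(s["clock"],np.round(s["orientation"],3).tolist(),s["ee_pos"],s["width"])
a=f
b=cv2.resize(sc[110:235,170:370],(640,400),interpolation=cv2.INTER_CUBIC)
pickle.dump(c,open("c3.pkl","wb"))
cv2.imwrite("pics/w3.png",cv2.resize(np.vstack([a,b]),(480,600)))
R=np.array([[np.cos(.056),np.sin(.056)],[-np.sin(.056),np.cos(.056)]])
P=[(.555,.146)+R@np.array(q) for q in[(-.134,-.12),(-.134,.12),(-.055,-.045)]]
print(proj(c,[(*p,.018) for p in P])*.75)
```

```text
5.2833 [[-0.998, 0.055, -0.001], [0.055, 0.998, -0.0], [0.001, -0.0, -1.0]] [0.615876   0.06167626 0.10019813] 0.009258105521661246
[[194.35382219 -67.80941914]
 [483.9680698  -67.90533962]
 [279.27884096  38.19439245]]
```

View pics/w3.png

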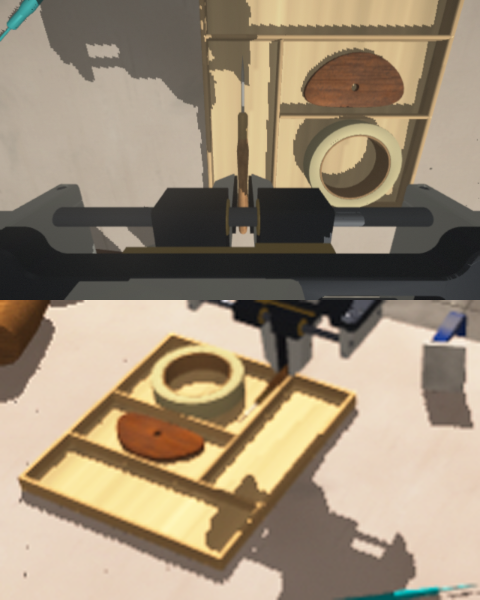

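Wrist view: the needle is held straight (x≈243 of 480) over the short bay, which spans x 208–275. The predicted divider corner (279,38) coincides with the real one. Lower and release, opening only about 24 mm.

Request:
servo_tool([
  {"slide": [0, 0, 2.5], "turn": 0, "gripper": 1},
  {"slide": [0, 0, 5], "turn": 0, "gripper": 1},
  {"slide": [0, 0, 6.5], "turn": 0, "gripper": 1},
  {"slide": [0, 0, 7.2], "turn": 0, "gripper": 1},
  {"slide": [0, 0, 7.5], "turn": 0, "gripper": 1},
  {"slide": [0, 0, 7.5], "turn": 0, "gripper": 1},
  {"slide": [0, 0, 7.5], "turn": 0, "gripper": 1},
  {"slide": [0, 0, 7.5], "turn": 0, "gripper": 0.5},
  {"slide": [0, 0, 7.5], "turn": 0, "gripper": 0.5},
  {"slide": [0, 0, 7.5], "turn": 0, "gripper": 0.5},
  {"slide": [0, 0, 7.5], "turn": 0, "gripper": 0.5},
  {"slide": [0, 0, 7.5], "turn": 0, "gripper": 0.5},
])

```text
clock: 6.28
ee_pos: [0.6163, 0.0626, 0.0256]
orientation: [[-0.999, 0.055, 0.001], [0.055, 0.999, 0.0], [-0.001, 0.0, -1.0]]
contact_force: [0.3, -0.2, 0.0]
width: 0.0227
```

Request:
servo_tool([
  {"slide": [0, 0, 0], "turn": 0, "gripper": 0.5},
  {"slide": [0, 0, -2], "turn": 0, "gripper": 0.5},
  {"slide": [0, 0, -5], "turn": 0, "gripper": 0.5},
  {"slide": [0, 0, -9], "turn": 0, "gripper": 0.3},
  {"slide": [0, 0, -12], "turn": 0, "gripper": 0},
  {"slide": [0, 0, -12], "turn": 0, "gripper": 0},
])

```text
clock: 6.78
ee_pos: [0.6196, 0.0626, 0.1526]
orientation: [[-0.998, 0.055, 0.012], [0.055, 0.999, -0.0], [-0.012, 0.0, -1.0]]
contact_force: [1.0, -0.3, 0.2]
width: 0.0382
```

Run:
```python
from h import *
import pickle
c=pickle.load(open("c2.pkl","rb"))
P=w(c,[(55*1.0667,10*1.0667+80),(57*1.0667,125*1.0667+80)],.006);print(P.round(4))
v=P[1]-P[0];print(np.degrees(np.arctan2(v[1],v[0])))
s=monitor.state();print(s["clock"],np.round(s["orientation"],3).tolist(),s["ee_pos"])
```

```text
[[ 0.4847 -0.3328  0.006 ]
 [ 0.5887 -0.3543  0.006 ]]
-11.677498095978132
6.7833 [[-0.998, 0.055, 0.012], [0.055, 0.999, -0.0], [-0.012, 0.0, -1.0]] [0.61963827 0.06260681 0.15264878]
```

Request:
servo_tool([
  {"slide": [6.6, -40.8, 4.5], "turn": 0.149, "gripper": -0.5},
  {"slide": [6.6, -40.8, 4.5], "turn": 0.149, "gripper": -0.5},
  {"slide": [6.6, -40.8, 4.5], "turn": 0.149, "gripper": -0.5},
  {"slide": [6.6, -40.8, 4.5], "turn": 0.149, "gripper": -0.5},
  {"slide": [6.6, -40.8, 4.5], "turn": 0.149, "gripper": -0.5},
  {"slide": [6.6, -40.8, 4.5], "turn": 0.149, "gripper": -0.5},
  {"slide": [6.6, -40.8, 4.5], "turn": 0.149, "gripper": -0.5},
  {"slide": [6.6, -40.8, 4.5], "turn": 0.149, "gripper": -0.5},
  {"slide": [6.6, -40.8, 4.5], "turn": 0.149, "gripper": -0.5},
  {"slide": [6.6, -40.8, 4.5], "turn": 0.149, "gripper": -0.5},
  {"slide": [6.6, -40.8, 4.5], "turn": 0.149, "gripper": -0.5},
  {"slide": [6.6, -40.8, 4.5], "turn": 0.149, "gripper": -0.5},
])

```text
clock: 7.78
ee_pos: [0.5267, -0.3432, 0.0992]
orientation: [[-0.978, 0.206, -0.001], [0.206, 0.978, 0.001], [0.001, 0.001, -1.0]]
contact_force: [0.4, 0.1, 0.6]
width: 0.0683
```

Request:
servo_tool([
  {"slide": [0, 0, 0], "turn": 0, "gripper": -0.5},
  {"slide": [0, 0, 0], "turn": 0, "gripper": -0.5},
])

```text
clock: 7.95
ee_pos: [0.5282, -0.3398, 0.1002]
orientation: [[-0.98, 0.201, -0.0], [0.201, 0.98, 0.001], [0.0, 0.001, -1.0]]
contact_force: [-0.3, -0.8, 0.1]
width: 0.0687
```

Run:
```python
from h import *
f=eyes.grab_frame("wrist");sc=eyes.grab_frame("scene")
s=monitor.state();print(s["clock"],np.round(s["orientation"],3).tolist(),s["ee_pos"],s["width"])
b=cv2.resize(sc[110:235,170:370],(640,400),interpolation=cv2.INTER_CUBIC)
cv2.imwrite("pics/w4.png",cv2.resize(np.vstack([f,b]),(480,600)))
c=eyes.calibration("wrist");print(proj(c,[(.470,-.329,.006),(.528,-.341,.006),(.595,-.355,.006)])*.75)
```

```text
8.05 [[-0.98, 0.2, 0.0], [0.2, 0.98, 0.0], [-0.0, 0.0, -1.0]] [ 0.52855627 -0.33967773  0.10048518] 0.06901933622521816
[[241.5372746  102.48327207]
 [241.55324268 153.78726268]
 [241.46276432 204.51459565]]
```

View pics/w4.png

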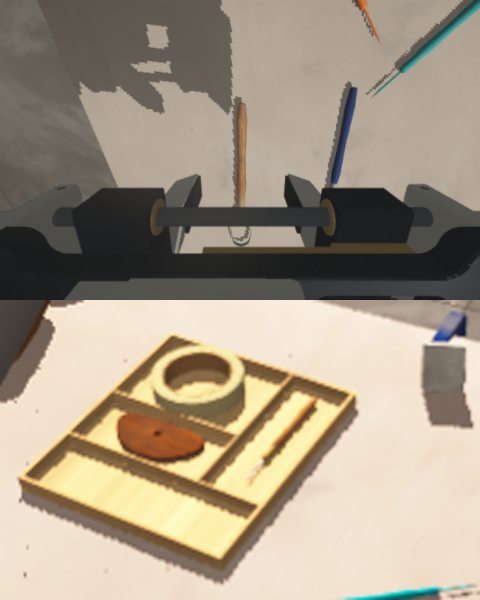

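The loop handle lies centred between the jaws, butt at (241,103) as predicted. The lower panel shows the needle flat in the middle of the short bay. Descend and grip.

Request:
servo_tool([
  {"slide": [0, 0, 3], "turn": 0, "gripper": -0.5},
  {"slide": [0, 0, 5.5], "turn": 0, "gripper": -0.5},
  {"slide": [0, 0, 7], "turn": 0, "gripper": -0.5},
  {"slide": [0, 0, 8], "turn": 0, "gripper": -0.5},
  {"slide": [0, 0, 8], "turn": 0, "gripper": 1},
  {"slide": [0, 0, 8], "turn": 0, "gripper": 1},
  {"slide": [0, 0, 8], "turn": 0, "gripper": 1},
  {"slide": [0, 0, 8], "turn": 0, "gripper": 1},
  {"slide": [0, 0, 8], "turn": 0, "gripper": 1},
  {"slide": [0, 0, 8], "turn": 0, "gripper": 1},
  {"slide": [0, 0, 8], "turn": 0, "gripper": 1},
  {"slide": [0, 0, 8], "turn": 0, "gripper": 1},
])

```text
clock: 9.05
ee_pos: [0.528, -0.3413, 0.0205]
orientation: [[-0.979, 0.202, 0.0], [0.202, 0.979, -0.0], [-0.0, -0.0, -1.0]]
contact_force: [-0.1, -0.2, 1.0]
width: 0.0202
```

Request:
servo_tool([
  {"slide": [0, 0, 0], "turn": 0, "gripper": 1},
  {"slide": [0, 0, 0], "turn": 0, "gripper": 1},
  {"slide": [0, 0, 0], "turn": 0, "gripper": 1},
  {"slide": [0, 0, 0], "turn": 0, "gripper": 1},
  {"slide": [0, 0, 0], "turn": 0, "gripper": 1},
  {"slide": [0, 0, 0], "turn": 0, "gripper": 1},
])

```text
clock: 9.55
ee_pos: [0.5279, -0.3412, 0.0204]
orientation: [[-0.979, 0.202, 0.0], [0.202, 0.979, 0.0], [0.0, 0.0, -1.0]]
contact_force: [-0.6, -1.0, 2.0]
width: 0.0115
```

Request:
servo_tool([
  {"slide": [0, 0, -2], "turn": 0, "gripper": 1},
  {"slide": [0, 0, -5], "turn": 0, "gripper": 1},
  {"slide": [0, 0, -8], "turn": 0, "gripper": 1},
  {"slide": [1, 3, -10], "turn": 0.1, "gripper": 1},
  {"slide": [2.2, 6.5, -10], "turn": 0.22, "gripper": 1},
  {"slide": [3.4, 10, -10], "turn": 0.34, "gripper": 1},
  {"slide": [4.6, 13.5, -10], "turn": 0.46, "gripper": 1},
  {"slide": [5.8, 17, -10], "turn": 0.58, "gripper": 1},
  {"slide": [7, 20.5, -10], "turn": 0.7, "gripper": 1},
  {"slide": [8, 23.5, -10], "turn": 0.82, "gripper": 1},
  {"slide": [8.5, 25, -10], "turn": 0.9, "gripper": 1},
  {"slide": [8.5, 25, -10], "turn": 0.9, "gripper": 1},
])

```text
clock: 10.55
ee_pos: [0.4945, -0.076, 0.1204]
orientation: [[-0.45, 0.893, -0.001], [0.893, 0.45, 0.001], [0.001, -0.0, -1.0]]
contact_force: [-0.4, -0.2, 0.3]
width: 0.0112
```

Request:
servo_tool([
  {"slide": [3, 1.1, 0], "turn": 0.1, "gripper": 1},
  {"slide": [6.4, 2.3, 0], "turn": 0.2, "gripper": 1},
  {"slide": [9.8, 3.5, 0], "turn": 0.3, "gripper": 1},
  {"slide": [13.2, 4.8, 0], "turn": 0.4, "gripper": 1},
  {"slide": [16.6, 6, 0], "turn": 0.5, "gripper": 1},
  {"slide": [20, 7.2, 0], "turn": 0.52, "gripper": 1},
  {"slide": [23, 8.3, 0], "turn": 0.52, "gripper": 1},
  {"slide": [25.2, 9.1, 0], "turn": 0.52, "gripper": 1},
  {"slide": [25.2, 9.1, 0], "turn": 0.52, "gripper": 1},
  {"slide": [25.2, 9.1, 0], "turn": 0.52, "gripper": 1},
  {"slide": [25.2, 9.1, 0], "turn": 0.52, "gripper": 1},
])

```text
clock: 11.47
ee_pos: [0.4635, 0.1859, 0.1202]
orientation: [[0.052, 0.999, 0.0], [0.999, -0.052, -0.0], [-0.0, 0.0, -1.0]]
contact_force: [-0.0, 0.6, -0.9]
width: 0.0114
```

Run:
```python
from h import *
f=eyes.grab_frame("wrist");sc=eyes.grab_frame("side")
s=monitor.state();print(s["clock"],np.round(s["orientation"],3).tolist(),s["ee_pos"],s["width"])
b=cv2.resize(sc[200:340,165:389],(640,400),interpolation=cv2.INTER_CUBIC)
cv2.imwrite("pics/w5.png",cv2.resize(np.vstack([f,b]),(480,600)))
```

```text
11.5667 [[0.054, 0.999, -0.0], [0.999, -0.054, -0.0], [-0.0, 0.0, -1.0]] [0.46355116 0.18548694 0.12030739] 0.011970653283134403
```

View pics/w5.png

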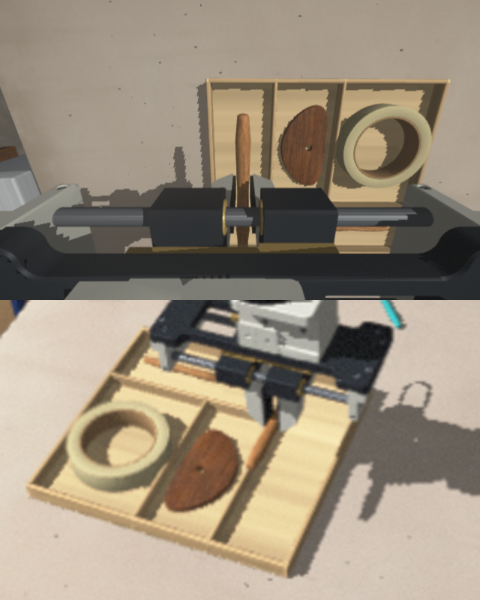

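The loop tool is held straight (x≈242) over the long bay, which spans x 212–273. Lower and release.

Request:
servo_tool([
  {"slide": [0.1, 0, 3], "turn": 0, "gripper": 1},
  {"slide": [0.1, 0, 6], "turn": 0, "gripper": 1},
  {"slide": [0.1, 0, 8], "turn": 0, "gripper": 1},
  {"slide": [0.1, 0, 9], "turn": 0, "gripper": 1},
  {"slide": [0.1, 0, 9.5], "turn": 0, "gripper": 1},
  {"slide": [0.1, 0, 9.5], "turn": 0, "gripper": 1},
  {"slide": [0.1, 0, 9.5], "turn": 0, "gripper": 1},
  {"slide": [0.1, 0, 9.5], "turn": 0, "gripper": 0.5},
  {"slide": [0.1, 0, 9.5], "turn": 0, "gripper": 0.5},
  {"slide": [0.1, 0, 9.5], "turn": 0, "gripper": 0.5},
  {"slide": [0.1, 0, 9.5], "turn": 0, "gripper": 0.5},
  {"slide": [0.1, 0, 9.5], "turn": 0, "gripper": 0.5},
])

```text
clock: 12.57
ee_pos: [0.4633, 0.1879, 0.0257]
orientation: [[0.053, 0.999, 0.001], [0.999, -0.053, 0.0], [0.0, 0.001, -1.0]]
contact_force: [0.0, -0.2, 0.8]
width: 0.0229
```

Request:
servo_tool([
  {"slide": [0, 0, 0], "turn": 0, "gripper": 0.5},
  {"slide": [0, 0, -2], "turn": 0, "gripper": 0.5},
  {"slide": [0, 0, -5], "turn": 0, "gripper": 0.5},
  {"slide": [0, 0, -9], "turn": 0, "gripper": 0.5},
  {"slide": [0, 0, -13], "turn": 0, "gripper": 0.5},
  {"slide": [0, 0, -17], "turn": 0, "gripper": 0.5},
  {"slide": [2, 0, -19], "turn": 0, "gripper": 0.5},
  {"slide": [6, 0, -19], "turn": 0, "gripper": 0.5},
  {"slide": [10, 0, -19], "turn": 0, "gripper": 0.5},
  {"slide": [13, 0, -19], "turn": 0, "gripper": 0.5},
  {"slide": [13, 0, -19], "turn": 0, "gripper": 0.5},
  {"slide": [13, 0, -19], "turn": 0, "gripper": 0.5},
])

```text
clock: 13.57
ee_pos: [0.4695, 0.3188, 0.2149]
orientation: [[0.05, 0.999, -0.001], [0.999, -0.05, -0.0], [-0.0, -0.001, -1.0]]
contact_force: [-0.5, -0.5, 0.1]
width: 0.0228
```

Run:
```python
from h import *
f=eyes.grab_frame("side");sc=eyes.grab_frame("scene")
s=monitor.state();print(s["clock"],s["ee_pos"],s["width"])
a=cv2.resize(f[130:330,170:390],(440,400),interpolation=cv2.INTER_CUBIC)
b=cv2.resize(sc[110:270,170:490],(800,400),interpolation=cv2.INTER_CUBIC)
c=eyes.calibration("scene");cy,sy=np.cos(-.056),np.sin(-.056)
def T(x,y,z):return (.555+cy*x-sy*y,.146+sy*x+cy*y,z)
P=proj(c,[T(-.094,-.095,.009),T(-.094,.095,.009),T(-.0355,-.08,.009),T(.1095,-.08,.009)])
for p in P: cv2.circle(b,tuple(int(v) for v in (p-[170,110])*2.5),3,(255,0,255),1)
o=np.zeros((400,800,3),np.uint8);o[:,:440]=a
cv2.imwrite("pics/w6.png",cv2.resize(np.vstack([b,o]),(600,600)))
```

```text
13.6667 [0.46972874 0.31701292 0.21502522] 0.023137377986604712
```

View pics/w6.png

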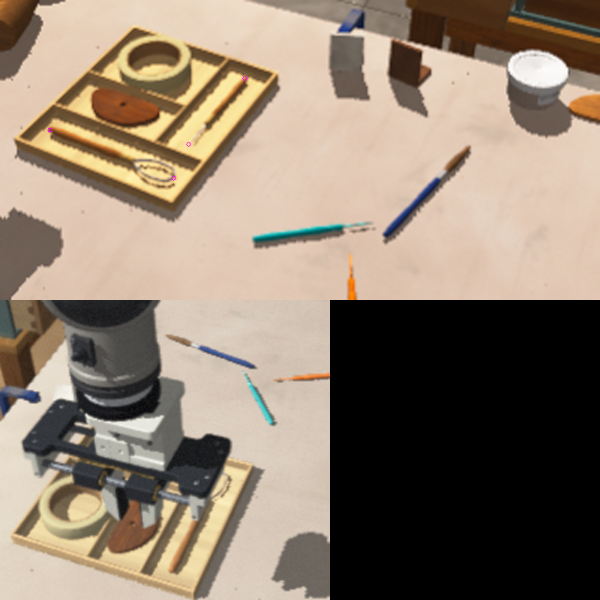

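Final view: both tools' ends coincide with the predicted ideal marks (loop tool (50,129) and (173,178), needle (245,77) and (188,144)). The brush hasn't moved, and the gripper is clear.

```bash
python3 -c "
from plant import sign_off
print(sign_off())"
```

```text
the job is handed in; nothing more can be done
None
```

I put both tools away and handed the job in at about 13.7 s on the robot's clock. The sign-off gives no verdict, so the result rests on my own last check.

- **Needle tool:** it lies in the short bay. In the final scene picture, its ends matched the ideal position to within a pixel or two, roughly 2–4 mm.
- **Loop tool:** it lies in the long bay, with the same match to its ideal position.
- **Flatness:** I judged this from the pictures only. Each tool was released with the gripper at the height for resting on the bay floor.
- **Brush and gripper:** the brush was not touched and looks unmoved. The gripper was raised clear, 0.215 m up, with no contact force above noise.

One early disagreement: my rough side-camera picks were about 8–10 mm off the scene camera's. Close-up wrist views agreed with the scene camera, so I used those.

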